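# Find the full ointment jar by heft

## Task

A carton has been left lying across the lids of three identical closed ointment jars: lift it off and lay it flat in the empty steel tray. Then heft the jars one at a time along the row, from the robot's left to its right, raising each a few centimetres and standing the lighter ones back upright in their blue tray, to feel which is the heaviest. Finish while holding the heaviest upright in the gripper, at least ten centimetres clear above its tray, with the other two standing in the tray and nothing else on the counter disturbed.

Things in the scene. Friction and masses are not known exactly. Their poses are not given: they have to be found in the camera images.
- jar_k_mid (a point): one of three outwardly identical closed ointment jars: white body 58 across with a red screw lid 61 across, 95 high overall (the lid is the top 18); this point is on its axis half-way up, z up, 47.5 over its underside. They stand in a row in the blue jar tray in any order. Each weighs between 0.12 and 0.52 kg; one, the fullest, is at least 0.12 kg heavier than both the others
- jar_m_mid (a point): one of three outwardly identical closed ointment jars: white body 58 across with a red screw lid 61 across, 95 high overall (the lid is the top 18); this point is on its axis half-way up, z up, 47.5 over its underside. They stand in a row in the blue jar tray in any order. Each weighs between 0.12 and 0.52 kg; one, the fullest, is at least 0.12 kg heavier than both the others
- jar_t_mid (a point): one of three outwardly identical closed ointment jars: white body 58 across with a red screw lid 61 across, 95 high overall (the lid is the top 18); this point is on its axis half-way up, z up, 47.5 over its underside. They stand in a row in the blue jar tray in any order. Each weighs between 0.12 and 0.52 kg; one, the fullest, is at least 0.12 kg heavier than both the others
- carton_mid (a point): long brown cardboard carton with a green band, 50 x 230 x 45 high, about 0.14 kg, at first lying flat across the lids of the three jars, along their row; this point is its centre, x across it (50), y along it (230), z up
- jar_tray: blue plastic tray that does not move, 130 (x) x 360 (y) outside, lip 16 high and 4 thick, floor 4 thick; origin under its centre, z up. The jars stand along its y axis, about 100 apart: one near the origin, one near y = +100 (the robot's left), one near y = -100 (its right)
- steel_tray: empty stainless steel tray that does not move, 140 (x) x 320 (y) outside, lip 20 high and 4 thick, floor 4 thick; origin under its centre, z up
- mortar: bystander, not to be disturbed: white porcelain mortar 116 across, 70 high, with its pestle leaning in it; origin under its centre
- beaker: bystander, not to be disturbed: glass beaker 84 across, 90 high, holding spatulas that stick up to 170; origin under its centre
- cylinder: bystander, not to be disturbed: glass measuring cylinder 28 across, 200 high, on a blue foot 68 across; origin under its centre
- small_jar: bystander, not to be disturbed: small amber glass jar with black lid, 45 across, 39 high; origin under its centre
- spatula: bystander, not to be disturbed: steel spatula with black handle lying on the counter, 185 long, 12 high; origin under its middle
Things that resemble listed ones, but are neither listed nor needed, are in the scene too. What is shaped like the part that bears jar_k_mid but purple is not meant.

How it is judged:
By the outcome, as a careful person would: the job done as asked, in the order asked, and still so for the second after the job is handed in, while the arm keeps its last pose, push and grip.
It also fails if it takes over 72 s, if anything falls off the work surface, if the arm or the gripper's body presses on something with over 40 N, if the wrist force passes 120 N, or if a joint passes its speed limit or range.

## Robot

A 6-joint arm with a two-finger parallel gripper is mounted at the origin on the work surface. World frame = base frame: x ahead of the robot, y to its left, z up, the work surface at z = 0. Lengths are in m, angles in rad, forces in N, time in s.
With the tool pointing down it reaches from about 0.3 to 0.775 m from the base axis. Payload 14.6 kg.
Tool frame: the origin (TCP) lies at the very end of the fingers, on their centre line; the grasp point (between the pads) lies 19 mm behind it; z points along the fingers, y is the line along which they close (so a half turn about z gives the same grasp; the last joint's range is limited). The gripper opens to 94 mm and grips with 3 to 60 N. Pads are 16 mm wide; open, the fingers measure 119 mm over their backs; the gripper's body (75 mm by 177 mm) begins 78 mm behind the grasp point.
Start: joints at [-1.347, 0.3, 1.521, -0, 1.321, -0.067], TCP at [0.158, -0.527, 0.205] pointing down, gripper open.
Joint ranges: [-3.03, 3.03], [-0.79, 2.21], [0.23, 2.52], [-1.04, 4.18], [0, 3.07], [-2.55, 2.55]. Speed limits (rad/s): [2.22, 2.22, 2.57, 3.14, 3.14, 3.14].

## Interface

Orientations are given as [roll, pitch, yaw] about the fixed x, y, z axes, in that order (R = Rz(yaw) Ry(pitch) Rx(roll)).
In Python, from station import ctrl gives the robot as it stands. The module is installed in compiled form; this text tells all that it offers.
- The arm moves only by the tool play_rows, never from a script. Its argument "commands" is a list of rows, each a list of 7 numbers: the shift along the tool's x, y, z in m, then the turn, a rotation vector about the tool's x, y, z in degrees, then the closure, from -1 (fully open) to 1 (shut). A call has 1 to 20 rows; each row shifts and turns the commanded pose from where the row before left it, along the tool's axes as they then stand; what a row does not reach is not made up. A row lasts 1/12 s, in which the tool goes at most 41.7 mm and 7.16 degrees, less where a joint would pass 70% of its speed; a pose out of reach is approached as far as the arm can. A call is refused whole if a number of a shift passes 0.0417 or a number of a turn 7.16, either way. A call with a gripper value outside its range is refused whole. The fingers move at their own pace and stop on an object; "force" is the grip in N (left out, the last holds). Time passes only in rows, so rows that do not move let the fingers close. It gives the time, the measured TCP pose, the force, the opening and the grip force at its end, in the units of the state.
- ctrl.get_obs(): the state, without advancing time (a new reading comes with each control period).
- ctrl.camera(name): name is "scene" or "top" or "wrist"; returns the picture (480x640x3 uint8, blue, green, red); there is no depth.
- ctrl.camera_model(name): a dict with "fx", "fy", "cx", "cy" (pixels), "rvec" (rotation vector, rad) and "tvec" (3), from world to camera coordinates, as OpenCV has them. Camera axes: x right, y down, z forward; pixel columns grow to the right and rows downward; lengths in m; the calibration is good to about 2 mm. A picture is of the moment at which its call begins: read the wrist's pose just before it. camera_model takes no time and is no camera call; for the wrist camera it gives the pose at the moment of the call.
- ctrl.hand_in(): hands the job in; it is judged then, once.
The state is a dict: "time_s": time; "qpos": joint angles; "joint_vel": joint speeds; "tau": joint torques, N m; "ee_pos": TCP position; "eef_rot": TCP orientation; "force": force on the tool from outside, world axes, zero at the start; "moment": the same for the moment, N m; "grip_width": finger opening in m; "grip_force": force on a finger pad.
Only numpy, scipy, OpenCV 4.12 (cv2) and the standard library are available. Lean on these libraries where they do the work, as an engineer would, in place of code of your own. Each camera call takes 0.05 s, during which the arm holds its last target. There are 200 camera calls.

## Working session

There is one attempt and no reset: what is moved stays moved. The work goes in short steps, Python scripts to look and compute and a tool call to move; the robot and the scene stay as the last step left them, time stands still between calls to the robot, and variables do not carry over. Pictures are saved under pics/ and viewed, at most 10 in all, crops included, and the job is handed in when it is done.

Besides the shell and the picture viewer there is one more tool, called after "Call:" as name(argument=value, ...) on one line, values as JSON. play_rows: Moves the arm, as the interface text tells. Its arguments: {"type":"object","properties":{"commands":{"type":"array","items":{"type":"array","items":{"type":"number"}}},"force":{"type":"number"}},"required":["commands"]}

```bash
mkdir -p pics
cat > h.py <<'E'
import numpy as np, cv2
from station import ctrl
def model(n):
    m=ctrl.camera_model(n); R=cv2.Rodrigues(np.array(m["rvec"],float))[0]; t=np.array(m["tvec"],float).ravel()
    return m,R,t
def ray(n,uv,z):
    m,R,t=model(n); c=-R.T@t
    d=R.T@np.array([(uv[0]-m["cx"])/m["fx"],(uv[1]-m["cy"])/m["fy"],1.0])
    return c+d*(z-c[2])/d[2]
def proj(n,P):
    m,R,t=model(n); p=R@np.array(P,float)+t
    return np.array([m["fx"]*p[0]/p[2]+m["cx"],m["fy"]*p[1]/p[2]+m["cy"]])
E
python3 - <<'E'
from h import *
for n in("scene","top"):
    cv2.imwrite(f"pics/{n}0.png",ctrl.camera(n)); m,R,t=model(n); print(n,m["fx"],-R.T@t,R[2])
o=ctrl.get_obs(); print(o)
E
```

```text
scene 619.5480858684315 [0.89345462 0.60614196 1.01183417] [-0.28797284 -0.53846629 -0.79191269]
top 613.0267042150755 [ 0.37208545 -0.03399936  1.32207802] [ 0.14492916 -0.01021945 -0.98938926]
{'time_s': 0.1, 'qpos': array([-1.34657622e+00,  3.00431720e-01,  1.52152079e+00, -1.00537126e-05,
        1.32067881e+00, -6.65883092e-02]), 'joint_vel': array([-0.00143626, -0.00105282, -0.00072005, -0.0018724 , -0.00104005,
       -0.00122326]), 'tau': array([ 1.25175768e-03, -5.32645404e+01, -3.53283691e+01,  7.09282723e-02,
        2.35116330e-02, -5.90768650e-05]), 'ee_pos': array([ 0.15764893, -0.52668024,  0.20493343]), 'eef_rot': array([-3.14055563e+00, -5.93957587e-05,  2.90810876e-01]), 'force': array([-0.4448274 , -0.4191015 , -0.48133937]), 'moment': array([-0.02651446, -0.02372655, -0.00244048]), 'grip_force': 0.0, 'grip_width': 0.09412431152970305}
```

View pics/top0.png

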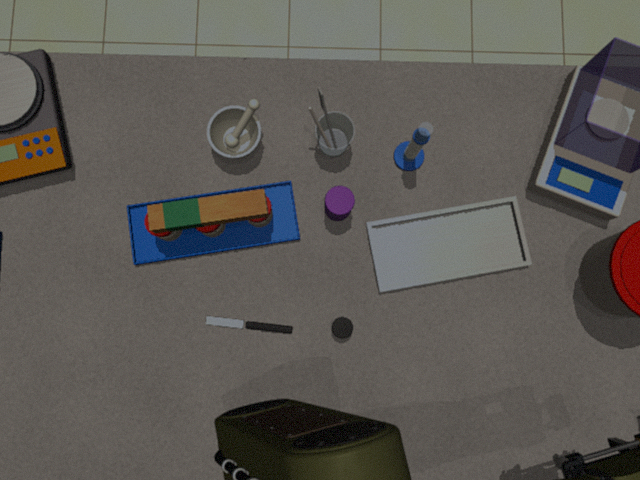

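View pics/scene0.png

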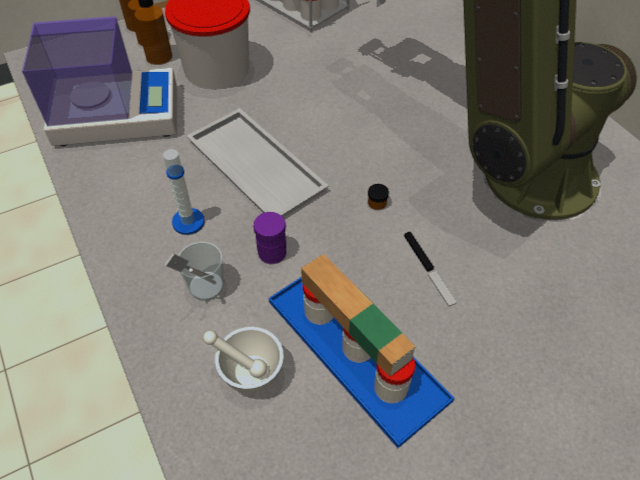

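Top view: the carton lies at about (209,209) over the blue tray, with the green band left of its middle. The empty steel tray is at about (450,245). The mortar is at (235,132), the beaker at (333,135), the cylinder at (410,155), the purple decoy at (340,203), the small jar at (342,327) and the spatula at (250,325). The scene view agrees.

```bash
cat >> h.py <<'E'
def mask(img,lo,hi,roi):
    h=cv2.cvtColor(img,cv2.COLOR_BGR2HSV); m=cv2.inRange(h,lo,hi); k=np.zeros_like(m); x0,y0,x1,y1=roi; k[y0:y1,x0:x1]=m[y0:y1,x0:x1]
    return cv2.morphologyEx(k,cv2.MORPH_OPEN,np.ones((3,3)))
def hull_rect(n,m,z):
    c=max(cv2.findContours(m,0,2)[0],key=cv2.contourArea).reshape(-1,2)
    P=np.array([ray(n,p,z)[:2] for p in cv2.convexHull(c).reshape(-1,2).astype(float)])
    return cv2.minAreaRect((P*1000).astype(np.float32))
E
python3 - <<'E'
from h import *
im=cv2.imread("pics/top0.png")
blue=mask(im,(100,130,40),(125,255,255),(110,165,310,280))
print("bluetray",hull_rect("top",blue,.016))
car=mask(im,(5,90,60),(25,255,255),(135,175,285,235))|mask(im,(45,80,20),(95,255,255),(135,175,285,235))
print("carton",hull_rect("top",car,.144)); 
cv2.imwrite("pics/mask.png",np.hstack([blue,car])[150:300])
for p in [(367,225),(518,198),(531,267),(380,292)]: print("steel",ray("top",p,.02)[:2].round(4))
for nm,p,z in [("mortar",(235,132),.07),("pestletip",(254,104),.1),("beaker",(336,133),.09),("cylfoot",(409,156),.01),("purple",(340,199),.1),("smalljar",(342,327),.039),("spatL",(207,321),.01),("spatR",(292,329),.01)]: print(nm,ray("top",p,z).round(3))
# pestle tip, least squares of two rays
def line(n,uv):
    a=ray(n,uv,0);b=ray(n,uv,.3);d=(b-a)/np.linalg.norm(b-a);return a,d
def tri(u,v):
    A=np.zeros((3,3));B=np.zeros(3);L=[line("top",u),line("scene",v)]
    for a,d in L:
        M=np.eye(3)-np.outer(d,d);A+=M;B+=M@a
    X=np.linalg.solve(A,B);return X.round(4),[np.linalg.norm((np.eye(3)-np.outer(d,d))@(X-a)).round(4) for a,d in L]
print("pestle",tri((254,104),(210,338)))
print("cylinder top",tri((424,128),(171,155)))
E
```

```text
bluetray ((580.1557006835938, 168.63406372070312), (130.44491577148438, 358.3587951660156), 10.154521942138672)
carton ((584.1121826171875, 161.03555297851562), (53.910728454589844, 232.00692749023438), 9.339401245117188)
steel [ 0.5804 -0.1635]
steel [ 0.647  -0.4917]
steel [ 0.4971 -0.5153]
steel [ 0.4372 -0.1921]
mortar [0.765 0.122 0.07 ]
pestletip [0.817 0.081 0.1  ]
beaker [ 0.762 -0.091  0.09 ]
cylfoot [ 0.738 -0.256  0.01 ]
purple [ 0.62 -0.1   0.1 ]
smalljar [ 0.362 -0.111  0.039]
spatL [0.369 0.173 0.01 ]
spatR [ 0.356 -0.007  0.01 ]
pestle (array([0.8149, 0.0816, 0.1014]), [np.float64(0.0014), np.float64(0.0014)])
cylinder top (array([ 0.7399, -0.2523,  0.199 ]), [np.float64(0.0012), np.float64(0.0012)])
```

View pics/mask.png

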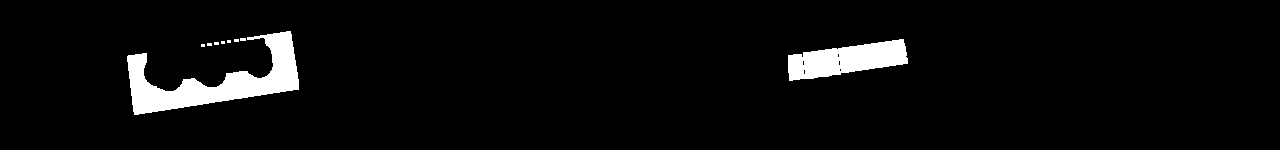

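The measured sizes match: blue tray 130×358 mm, carton 54×232 mm, cylinder top at z 0.199. The carton is at about (0.586, 0.161) with a yaw of 9.3°, so the tool yaw should be about 99.3°. I'll turn first, then travel.

Call:
play_rows(commands=[[0, 0, 0, 0, 0, -6.88, -1], [0, 0, 0, 0, 0, -6.88, -1], [0, 0, 0, 0, 0, -6.88, -1], [0, 0, 0, 0, 0, -6.88, -1], [0, 0, 0, 0, 0, -6.88, -1], [0, 0, 0, 0, 0, -6.88, -1], [0, 0, 0, 0, 0, -6.88, -1], [0, 0, 0, 0, 0, -6.88, -1], [0, 0, 0, 0, 0, -6.88, -1], [0, 0, 0, 0, 0, -6.88, -1], [0, 0, 0, 0, 0, -6.88, -1], [0, 0, 0, 0, 0, -6.88, -1], [0.03, 0.026, 0, 0, 0, 0, -1], [0.03, 0.026, 0, 0, 0, 0, -1], [0.03, 0.026, 0, 0, 0, 0, -1], [0.03, 0.026, 0, 0, 0, 0, -1], [0.03, 0.026, 0, 0, 0, 0, -1], [0.03, 0.026, 0, 0, 0, 0, -1], [0.03, 0.026, 0, 0, 0, 0, -1], [0.03, 0.026, 0, 0, 0, 0, -1]], force=25)

```text
time_s: 1.77
ee_pos: [0.325, -0.2548, 0.2054]
eef_rot: [3.142, -0.0, 1.731]
force: [1.2, -1.1, 0.2]
grip_width: 0.0939
grip_force: 0.0
```

Call:
play_rows(commands=[[0.03, 0.026, 0, 0, 0, 0, -1], [0.03, 0.026, 0, 0, 0, 0, -1], [0.03, 0.026, 0, 0, 0, 0, -1], [0.03, 0.026, 0, 0, 0, 0, -1], [0.03, 0.026, 0, 0, 0, 0, -1], [0.03, 0.026, 0, 0, 0, 0, -1], [0.03, 0.026, 0, 0, 0, 0, -1], [0.03, 0.026, 0, 0, 0, 0, -1], [0.03, 0.026, 0, 0, 0, 0, -1], [0.03, 0.026, 0, 0, 0, 0, -1], [0, 0, 0, 0, 0, 0, -1], [0, 0, 0, 0, 0, 0, -1]])

```text
time_s: 2.77
ee_pos: [0.5331, 0.0825, 0.2045]
eef_rot: [-3.14, -0.0, 1.734]
force: [0.3, -1.2, -0.5]
grip_width: 0.094
grip_force: 0.0
```

```bash
cat >> h.py <<'E'
def go(x,y,z,yaw=None):
    o=ctrl.get_obs(); p=o["ee_pos"]; R=cv2.Rodrigues(np.zeros(3))[0]
    from scipy.spatial.transform import Rotation as Ro
    r=Ro.from_euler("xyz",o["eef_rot"]); d=r.inv().apply(np.array([x,y,z])-p)
    print("tcp",p.round(4),"yaw",np.degrees(o["eef_rot"][2]).round(2),"tool shift mm",(d*1000).round(1), "turn z", None if yaw is None else -round(yaw-np.degrees(o["eef_rot"][2]),2))
E
python3 - <<'E'
from h import *
go(.586,.161,.205,99.3)
w=ctrl.camera("wrist"); cv2.imwrite("pics/w1.png",w)
R=(0,0,640,480)
car=mask(w,(5,90,60),(25,255,255),R)|mask(w,(45,80,20),(95,255,255),R)
car=cv2.morphologyEx(car,cv2.MORPH_CLOSE,np.ones((7,7)))
print("carton wrist",hull_rect("wrist",car,.144))
t=cv2.imread("pics/top0.png")
st=mask(t,(0,0,95),(180,60,255),(355,190,540,300)); print("steel",hull_rect("top",st,.012)); print(np.median(cv2.cvtColor(t,cv2.COLOR_BGR2HSV)[230:270,400:500],axis=(0,1)),cv2.cvtColor(t,cv2.COLOR_BGR2HSV)[310,450])
v=cv2.cvtColor(st,cv2.COLOR_GRAY2BGR)[190:300,355:540]
cv2.imwrite("pics/c1.png",np.vstack([w,cv2.resize(np.hstack([v,t[190:300,355:540]]),(640,120))]))
E
```

```text
tcp [0.5331 0.0825 0.2045] yaw 99.37 tool shift mm [68.9 64.9 -0.6] turn z 0.07
carton wrist ((584.3180541992188, 148.00950622558594), (55.8641242980957, 198.89334106445312), 9.649580001831055)
steel ((566.569580078125, -355.73272705078125), (217.50047302246094, 378.4462890625), 6.435784339904785)
[ 64.  12. 128.] [ 23  30 101]
```

View pics/c1.png

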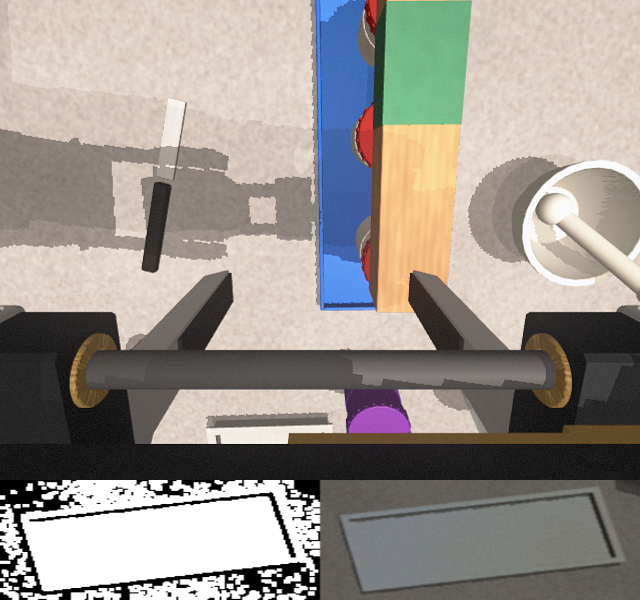

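The wrist view agrees: the carton edge runs x 375–470 px and the jar lids peek out on its left. The carton centre is (0.5855, 0.161). I'll move over it, go down and grip.

Call:
play_rows(commands=[[0.023, 0.0215, 0, 0, 0, 0, -1], [0.023, 0.0215, 0, 0, 0, 0, -1], [0.023, 0.0215, 0, 0, 0, 0, -1], [0, 0, 0.03, 0, 0, 0, -1], [0, 0, 0.03, 0, 0, 0, -1], [0, 0, 0.025, 0, 0, 0, -1], [0, 0, 0.012, 0, 0, 0, -1], [0, 0, 0, 0, 0, 0, -1], [0, 0, 0, 0, 0, 0, -1]])

```text
time_s: 3.57
ee_pos: [0.586, 0.1588, 0.1094]
eef_rot: [3.141, -0.0, 1.731]
force: [-0.4, 0.7, 1.4]
grip_width: 0.0942
grip_force: 0.0
```

Call:
play_rows(commands=[[0, 0, 0, 0, 0, 0, 1], [0, 0, 0, 0, 0, 0, 1], [0, 0, 0, 0, 0, 0, 1], [0, 0, 0, 0, 0, 0, 1], [0, 0, 0, 0, 0, 0, 1], [0, 0, 0, 0, 0, 0, 1]], force=25)

```text
time_s: 4.07
ee_pos: [0.5858, 0.1596, 0.1087]
eef_rot: [3.141, -0.0, 1.732]
force: [1.0, 0.3, -0.5]
grip_width: 0.0574
grip_force: 0.0
```

Run:
```python
from h import *
t=cv2.imread("pics/top0.png")
st=mask(t,(40,6,60),(110,60,255),(360,190,540,300)); st=cv2.morphologyEx(st,cv2.MORPH_OPEN,np.ones((5,5)))
print("steel floor",hull_rect("top",st,.004), hull_rect("top",st,.02))
go(.54,-.341,.25,101)
o=ctrl.get_obs();print(o["force"],o["moment"],o["grip_width"],o["grip_force"])
```

```text
steel floor ((558.1592407226562, -320.05224609375), (137.6720733642578, 124.33739471435547), 83.16682434082031) ((555.9005126953125, -316.5798645019531), (136.00091552734375, 122.82804107666016), 83.16683197021484)
tcp [0.5858 0.1596 0.1087] yaw 99.23 tool shift mm [-486.8 -125.4 -141.4] turn z -1.77
[ 0.95471813  0.31388192 -0.51930074] [-0.02842671 -0.09285093  0.02727639] 0.05736152044786495 0.0
```

Call:
play_rows(commands=[[0, 0, 0, 0, 0, 0, 1], [0, 0, 0, 0, 0, 0, 1], [0, 0, 0, 0, 0, 0, 1], [0, 0, 0, 0, 0, 0, 1], [0, 0, -0.003, 0, 0, 0, 1], [0, 0, -0.01, 0, 0, 0, 1], [0, 0, -0.02, 0, 0, 0, 1], [0, 0, -0.03, 0, 0, 0, 1], [0, 0, -0.03, 0, 0, 0, 1], [0, 0, -0.03, 0, 0, 0, 1], [0, 0, -0.01, 0, 0, 0, 1], [0, 0, 0, 0, 0, 0, 1]])

```text
time_s: 5.07
ee_pos: [0.5865, 0.1597, 0.2445]
eef_rot: [3.137, -0.0, 1.732]
force: [-0.7, 0.0, -2.1]
grip_width: 0.0498
grip_force: 25.0
```

Run:
```python
from h import *
o=ctrl.get_obs();print(o["force"],o["moment"],o["grip_width"],o["grip_force"])
s=ctrl.camera("scene"); cv2.imwrite("pics/s1.png",s)
t=cv2.imread("pics/top0.png")
# tray outline: fit lines to the strongest outer edges near eyeballed corners, via bright/edge contour
g=cv2.GaussianBlur(t,(3,3),0)
lab=cv2.cvtColor(g,cv2.COLOR_BGR2LAB).astype(int)
b=lab[:,:,2]; st=((b<131)*255).astype(np.uint8); k=np.zeros_like(st); k[192:298,360:537]=st[192:298,360:537]
print(np.median(b[230:270,400:500]),np.median(b[310:330,400:500]))
k=cv2.morphologyEx(k,cv2.MORPH_OPEN,np.ones((5,5))); k=cv2.morphologyEx(k,cv2.MORPH_CLOSE,np.ones((9,9)))
print("steel",hull_rect("top",k,.012))
cv2.imwrite("pics/c2.png",np.vstack([s,cv2.resize(np.hstack([cv2.cvtColor(k,cv2.COLOR_GRAY2BGR)[190:300,355:540],t[190:300,355:540]]),(640,120))]))
```

```text
[-0.66570124  0.01731275 -2.07465509] [-0.0299375  -0.11789945 -0.00519415] 0.049826218889328935 24.96797114610672
130.0 131.0
steel ((536.2734985351562, -302.6356201171875), (162.3532257080078, 262.6361389160156), 10.962361335754395)
```

View pics/c2.png

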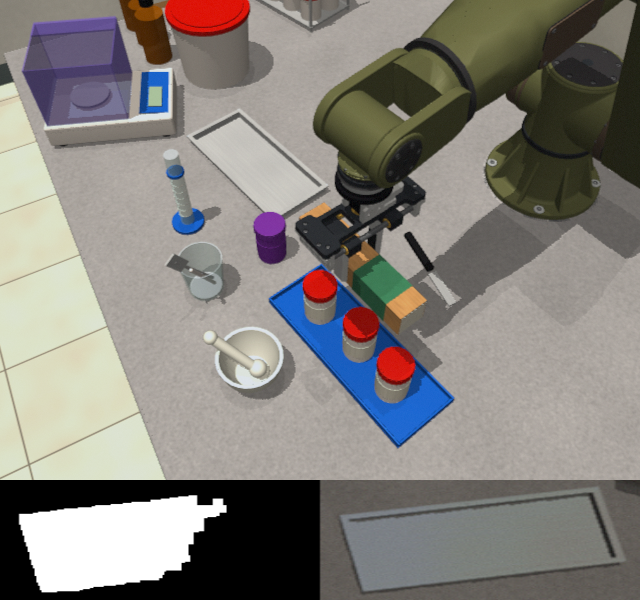

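The carton is held level and the three jars still stand upright, with lids at (320,285), (361,323) and (395,363). The steel tray's corners in the scene view are (239,110), (327,186), (278,219) and (188,139).

Run:
```python
from h import *
s=cv2.imread("pics/s1.png")
C=np.array([ray("scene",p,.02)[:2] for p in [(239,110),(327,186),(278,219),(188,139)]]); print(C.round(4),C.mean(0), np.linalg.norm(np.diff(C,axis=0),axis=1))
r=cv2.minAreaRect((C*1000).astype(np.float32)); print(r)
m=mask(s,(0,150,60),(8,255,255),(260,255,460,420))|mask(s,(172,150,60),(180,255,255),(260,255,460,420))
for c in cv2.findContours(m,0,2)[0]:
    if cv2.contourArea(c)>200:
        P=np.array([ray("scene",p,.099)[:2] for p in c.reshape(-1,2).astype(float)])
        # far side edge of the lid top: fit circle r=30.5 to far points away from camera
        top=(mask(cv2.cvtColor(cv2.cvtColor(s,cv2.COLOR_BGR2HSV),cv2.COLOR_HSV2BGR),(0,150,60),(180,255,255),(260,255,460,420)))
        cam=np.array([.893,.606]); from scipy.optimize import least_squares
        m0=P.mean(0); d=(m0-cam)/np.linalg.norm(m0-cam); Q=P[(P-m0)@d>0]
        f=least_squares(lambda q:np.hypot(*(Q-q).T)-.0305,m0,loss="soft_l1",f_scale=.001); print("lid",f.x.round(4),len(Q),np.abs(f.fun).mean().round(5))
a=np.radians(10.15);T=np.array([.5802,.1686]);print([(T+k*np.array([-np.sin(a),np.cos(a)])).round(4) for k in (.1,0,-.1)])
go(.54,-.341,.22,101)
```

```text
[[ 0.507  -0.5067]
 [ 0.4412 -0.1876]
 [ 0.5756 -0.1552]
 [ 0.6521 -0.4708]] [ 0.54396408 -0.33009441] [0.32582309 0.13824515 0.32468172]
((541.2570190429688, -330.8835144042969), (149.51206970214844, 325.6282653808594), 13.62937068939209)
lid [0.5692 0.2691] 25 0.0008
lid [0.5787 0.1768] 25 0.00084
lid [0.6037 0.0764] 21 0.00097
[array([0.5626, 0.267 ]), array([0.5802, 0.1686]), array([0.5978, 0.0702])]
tcp [0.5858 0.1596 0.2418] yaw 99.22 tool shift mm [-486.8 -125.5   21.6] turn z -1.78
```

Call:
play_rows(commands=[[-0.012, -0.003, 0, 0, 0, 0, 1], [-0.024, -0.006, 0, 0, 0, 0, 1], [-0.035, -0.009, 0, 0, 0, 0, 1], [-0.035, -0.009, 0, 0, 0, 0, 1], [-0.035, -0.009, 0, 0, 0, 0, 1], [-0.035, -0.009, 0, 0, 0, 0, 1], [-0.035, -0.009, 0, 0, 0, 0, 1], [-0.035, -0.009, 0, 0, 0, 0, 1], [-0.035, -0.009, 0, 0, 0, 0, 1], [-0.035, -0.009, 0, 0, 0, 0, 1], [-0.035, -0.009, 0, 0, 0, 0, 1], [-0.035, -0.009, 0, 0, 0, 0, 1], [-0.035, -0.009, 0, 0, 0, 0, 1], [-0.035, -0.009, 0, 0, 0, 0, 1], [-0.035, -0.009, 0, 0, 0, 0, 1], [-0.02, -0.005, 0, 0, 0, 0, 1], [-0.006, -0.002, 0, 0, 0, -1, 1], [0, 0, 0, 0, 0, -1, 1], [0, 0, 0, 0, 0, 0, 1], [0, 0, 0, 0, 0, 0, 1]])

```text
time_s: 6.78
ee_pos: [0.537, -0.3714, 0.2405]
eef_rot: [-3.141, -0.001, 1.767]
force: [0.4, 0.7, -1.8]
grip_width: 0.0498
grip_force: 25.0
```

Run:
```python
from h import *
go(.541,-.336,.0147,101)
w=ctrl.camera("wrist"); t=ctrl.camera("top")
cv2.imwrite("pics/c3.png",np.hstack([cv2.resize(w,(400,300)),t[150:450,240:640]]))
```

```text
tcp [ 0.537  -0.3714  0.2405] yaw 101.23 tool shift mm [ 33.7  11.  225.8] turn z 0.23
```

View pics/c3.png

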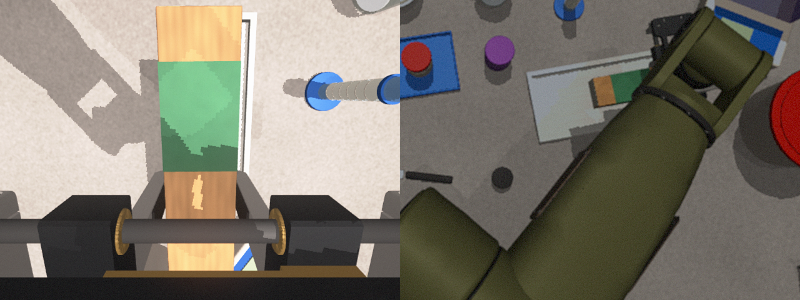

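The carton is parallel to the tray but about 34 mm too far along tool x. I'll correct that and go down.

Call:
play_rows(commands=[[0.017, 0.0055, 0, 0, 0, 0, 1], [0.017, 0.0055, 0, 0, 0, 0, 1], [0, 0, 0.035, 0, 0, 0, 1], [0, 0, 0.035, 0, 0, 0, 1], [0, 0, 0.035, 0, 0, 0, 1], [0, 0, 0.035, 0, 0, 0, 1], [0, 0, 0.03, 0, 0, 0, 1], [0, 0, 0.025, 0, 0, 0, 1], [0, 0, 0.015, 0, 0, 0, 1], [0, 0, 0.008, 0, 0, 0, 1], [0, 0, 0.004, 0, 0, 0, 1], [0, 0, 0, 0, 0, 0, 1], [0, 0, 0, 0, 0, 0, 1]])

```text
time_s: 7.97
ee_pos: [0.542, -0.3367, 0.0206]
eef_rot: [3.141, 0.001, 1.767]
force: [0.0, -0.3, -0.7]
grip_width: 0.0499
grip_force: 25.0
```

Run:
```python
from h import *
go(.541,-.336,.0142,101)
print(ctrl.get_obs()["force"])
```

```text
tcp [ 0.542  -0.3367  0.0206] yaw 101.24 tool shift mm [ 0.9 -0.9  6.4] turn z 0.24
[ 0.0015987  -0.26778045 -0.72830593]
```

Call:
play_rows(commands=[[0, 0, 0.003, 0, 0, 0, 1], [0, 0, 0.002, 0, 0, 0, 1], [0, 0, 0.001, 0, 0, 0, 1], [0, 0, 0, 0, 0, 0, 1], [0, 0, 0, 0, 0, 0, 1]])

```text
time_s: 8.38
ee_pos: [0.5415, -0.3366, 0.0136]
eef_rot: [3.141, 0.0, 1.767]
force: [-1.1, -0.4, -0.9]
grip_width: 0.0499
grip_force: 25.0
```

Call:
play_rows(commands=[[0, 0, 0, 0, 0, 0, -0.45], [0, 0, 0, 0, 0, 0, -0.45], [0, 0, 0, 0, 0, 0, -0.45], [0, 0, 0, 0, 0, 0, -0.45], [0, 0, 0, 0, 0, 0, -0.45], [0, 0, -0.01, 0, 0, 0, -0.45], [0, 0, -0.03, 0, 0, 0, -0.45], [0, 0, -0.04, 0, 0, 0, -0.45], [0, 0, -0.04, 0, 0, 0, -1], [0, 0, -0.04, 0, 0, 0, -1], [0, 0, -0.04, 0, 0, 0, -1], [0, 0, -0.01, 0, 0, 0, -1], [0, 0, 0, 0, 0, 0, -1]])

```text
time_s: 9.47
ee_pos: [0.5423, -0.3371, 0.2282]
eef_rot: [3.137, 0.005, 1.767]
force: [0.3, -0.8, -0.3]
grip_width: 0.0933
grip_force: 0.0
```

Run:
```python
from h import *
w=ctrl.camera("wrist"); s=ctrl.camera("scene"); t=ctrl.camera("top"); cv2.imwrite("pics/t3.png",t); cv2.imwrite("pics/s3.png",s)
from scipy.optimize import least_squares
for n,im,roi in(("scene",s,(260,255,460,420)),("top",t,(110,165,310,280))):
    m=mask(im,(0,150,40),(8,255,255),roi)|mask(im,(172,150,40),(180,255,255),roi); C=ray(n,(320,240),5)[:2]
    mm,R,tt=model(n); cam=(-R.T@tt)[:2]
    for c in cv2.findContours(m,0,1)[0]:
        if cv2.contourArea(c)>150:
            P=np.array([ray(n,p,.099)[:2] for p in c.reshape(-1,2).astype(float)]); m0=P.mean(0); d=(m0-cam)/np.linalg.norm(m0-cam)
            Q=P[(P-m0)@d>0]; f=least_squares(lambda q:np.hypot(*(Q-q).T)-.0305,m0,loss="soft_l1",f_scale=.001); print(n,f.x.round(4),len(Q),np.abs(f.fun).mean().round(5))
go(.5645,.267,.215,100.2)
cv2.imwrite("pics/c4.png",np.hstack([s[60:360,120:520],t[150:450,100:500]]))
```

```text
scene [0.5699 0.2683] 53 0.00097
scene [0.5794 0.1768] 51 0.00081
scene [0.6037 0.0762] 47 0.00075
top [0.5644 0.2602] 41 0.00112
top [0.5747 0.1683] 40 0.00107
top [0.5977 0.0679] 44 0.00147
tcp [ 0.541  -0.3363  0.222 ] yaw 101.22 tool shift mm [587.2 140.4   7.7] turn z 1.02
```

View pics/c4.png

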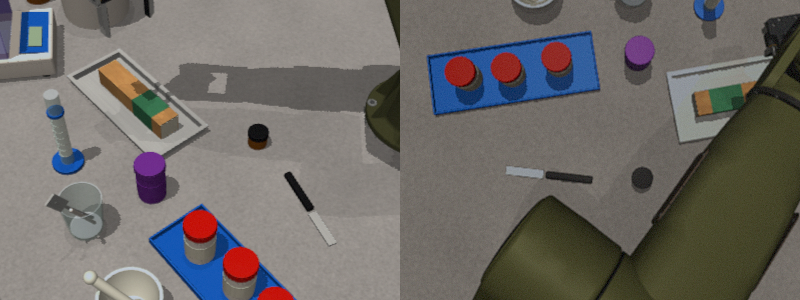

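The carton lies flat in the steel tray and the jars stand upright. The two views disagree on the lid centres by a few mm, so I'll refine them with the wrist camera on the way in.

Call:
play_rows(commands=[[0.018, 0.005, 0, 0, 0, 1, -1], [0.035, 0.01, 0, 0, 0, 0, -1], [0.035, 0.01, 0, 0, 0, 0, -1], [0.035, 0.01, 0, 0, 0, 0, -1], [0.035, 0.01, 0, 0, 0, 0, -1], [0.035, 0.01, 0, 0, 0, 0, -1], [0.035, 0.01, 0, 0, 0, 0, -1], [0.035, 0.01, 0, 0, 0, 0, -1], [0.035, 0.01, 0, 0, 0, 0, -1], [0.035, 0.01, 0, 0, 0, 0, -1], [0.035, 0.01, 0, 0, 0, 0, -1], [0.035, 0.01, 0, 0, 0, 0, -1], [0.035, 0.01, 0, 0, 0, 0, -1], [0.018, 0.005, 0, 0, 0, 0, -1], [0, 0, 0, 0, 0, 0, -1], [0, 0, 0, 0, 0, 0, -1], [0, 0, 0, 0, 0, 0, -1]])

```text
time_s: 11.03
ee_pos: [0.5879, 0.1343, 0.2224]
eef_rot: [-3.14, 0.0, 1.749]
force: [0.2, -0.5, 0.2]
grip_width: 0.094
grip_force: 0.0
```

```bash
cat >> h.py <<'E'
def lids():
    w=ctrl.camera("wrist"); R=(0,0,640,350)
    m=mask(w,(0,150,60),(8,255,255),R)|mask(w,(172,150,60),(180,255,255),R); m=cv2.morphologyEx(m,cv2.MORPH_CLOSE,np.ones((9,9)))
    for c in cv2.findContours(m,0,1)[0]:
        if cv2.contourArea(c)>800:
            P=np.array([ray("wrist",p,.099)[:2] for p in c.reshape(-1,2).astype(float)]); o,r=cv2.minEnclosingCircle((P*1000).astype(np.float32))
            mm,Rr,tt=model("wrist"); print("lid centre",np.round(o,1),"r",round(r,1),"bbox",cv2.boundingRect(c),"cam",(-Rr.T@tt).round(3))
    return w
E
python3 - <<'E'
from h import *
go(.567,.264,.042,100.2); cv2.imwrite("pics/w4.png",lids())
E
```

```text
tcp [0.5879 0.1343 0.2224] yaw 100.2 tool shift mm [131.3   2.8 180.3] turn z -0.0
lid centre [601.5  75.7] r 32.2 bbox (291, 266, 65, 66) cam [0.576 0.202 0.401]
lid centre [578.  173.4] r 30.2 bbox (282, 152, 71, 71) cam [0.576 0.202 0.401]
lid centre [567.6 264.8] r 30.5 bbox (286, 26, 77, 84) cam [0.576 0.202 0.401]
```

Lid radii come out at about 30.5 mm, as they should. Left jar is at (0.5676, 0.265), the middle at (0.578, 0.1734) and the right at about (0.6005, 0.0735). Left jar first.

Call:
play_rows(commands=[[0.033, 0.001, 0, 0, 0, 0, -1], [0.033, 0.001, 0, 0, 0, 0, -1], [0.033, 0.001, 0, 0, 0, 0, -1], [0.033, 0, 0, 0, 0, 0, -1], [0, 0, 0.02, 0, 0, 0, -1], [0, 0, 0.035, 0, 0, 0, -1], [0, 0, 0.035, 0, 0, 0, -1], [0, 0, 0.035, 0, 0, 0, -1], [0, 0, 0.035, 0, 0, 0, -1], [0, 0, 0.02, 0, 0, 0, -1], [0, 0, 0, 0, 0, 0, -1], [0, 0, 0, 0, 0, 0, -1]])

```text
time_s: 12.08
ee_pos: [0.5678, 0.2646, 0.0433]
eef_rot: [-3.14, 0.0, 1.748]
force: [0.1, 0.4, -0.2]
grip_width: 0.0939
grip_force: 0.0
```

Call:
play_rows(commands=[[0, 0, 0, 0, 0, 0, 1], [0, 0, 0, 0, 0, 0, 1], [0, 0, 0, 0, 0, 0, 1], [0, 0, 0, 0, 0, 0, 1], [0, 0, 0, 0, 0, 0, 1], [0, 0, 0, 0, 0, 0, 1], [0, 0, 0, 0, 0, 0, 1], [0, 0, 0, 0, 0, 0, 1]], force=35)

```text
time_s: 12.75
ee_pos: [0.5679, 0.2658, 0.044]
eef_rot: [3.141, -0.0, 1.749]
force: [-2.0, -0.8, 5.4]
grip_width: 0.0605
grip_force: 35.0
```

Run:
```python
from h import *
go(.5676,.265,.042,100.2); o=ctrl.get_obs(); print(o["force"],o["grip_width"],o["grip_force"],o["tau"].round(2))
```

```text
tcp [0.5679 0.2658 0.044 ] yaw 100.22 tool shift mm [-0.8 -0.4  2. ] turn z 0.02
[-1.96166867 -0.83456127  5.37527058] 0.06052145526631692 35.00070869922638 [-1.300e-01 -6.380e+01 -2.983e+01  5.000e-02 -2.900e-01 -0.000e+00]
```

The opening reads 60.5 mm, so the pads have caught the lid rim. I'll regrasp 10 mm lower on the body.

Call:
play_rows(commands=[[0, 0, 0, 0, 0, 0, -0.6], [0, 0, 0, 0, 0, 0, -0.6], [0, 0, 0, 0, 0, 0, -0.6], [0, 0, 0.006, 0, 0, 0, -0.6], [0, 0, 0.005, 0, 0, 0, -0.6], [0, 0, 0, 0, 0, 0, 1], [0, 0, 0, 0, 0, 0, 1], [0, 0, 0, 0, 0, 0, 1], [0, 0, 0, 0, 0, 0, 1], [0, 0, 0, 0, 0, 0, 1], [0, 0, 0, 0, 0, 0, 1]])

```text
time_s: 13.67
ee_pos: [0.5677, 0.2657, 0.0325]
eef_rot: [-3.142, -0.0, 1.749]
force: [0.5, 1.0, -0.9]
grip_width: 0.0605
grip_force: 35.0
```

Run:
```python
from h import *
go(.5676,.265,.042,100.2); o=ctrl.get_obs(); print(o["force"],o["grip_width"],o["grip_force"],o["tau"].round(2))
```

```text
tcp [0.5677 0.2657 0.0325] yaw 100.22 tool shift mm [-0.7 -0.2 -9.5] turn z 0.02
[ 0.49328058  0.9729892  -0.91440313] 0.06054350657585566 34.99989688396454 [  0.   -68.14 -31.27   0.07   0.     0.  ]
```

Call:
play_rows(commands=[[0, 0, -0.004, 0, 0, 0, 1], [0, 0, -0.012, 0, 0, 0, 1], [0, 0, -0.018, 0, 0, 0, 1], [0, 0, -0.018, 0, 0, 0, 1], [0, 0, -0.008, 0, 0, 0, 1], [0, 0, 0, 0, 0, 0, 1], [0, 0, 0, 0, 0, 0, 1], [0, 0, 0, 0, 0, 0, 1], [0, 0, 0, 0, 0, 0, 1]])

```text
time_s: 14.42
ee_pos: [0.5672, 0.2655, 0.0913]
eef_rot: [-3.14, 0.0, 1.749]
force: [-0.1, 0.3, -1.1]
grip_width: 0.0606
grip_force: 35.0
```

```bash
cat > heft.py <<'E'
from h import *
F=[];T=[]
n=6
for i in range(n):
    o=ctrl.get_obs(); F.append(o["force"]); T.append(o["tau"]); p=o["ee_pos"]; im=ctrl.camera("scene")
F=np.array(F);T=np.array(T);print("tcp",p.round(4),"F",F.mean(0).round(2),"sd",F.std(0).round(2),"tau",T.mean(0).round(3)[1:3],"w",o["grip_width"],"t",o["time_s"])
cv2.imwrite("pics/heft_last.png",im)
E
python3 heft.py
```

```text
tcp [0.5676 0.2657 0.0921] F [ 0.02  0.28 -1.7 ] sd [0.38 0.11 0.43] tau [-66.78  -33.432] w 0.060364819688862786 t 14.6667
```

Run:
```python
import cv2; cv2.imwrite("pics/c5.png",cv2.imread("pics/heft_last.png")[200:460,180:520])
```

```text
(no output)
```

View pics/c5.png

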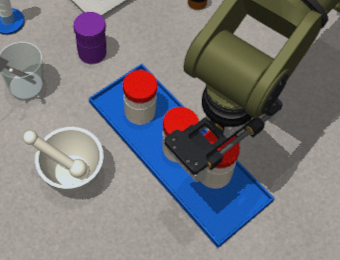

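The left jar is lifted upright and weighs about 1.7 N. I'll set it back and go to the middle jar.

Call:
play_rows(commands=[[0, 0, 0.01, 0, 0, 0, 1], [0, 0, 0.02, 0, 0, 0, 1], [0, 0, 0.016, 0, 0, 0, 1], [0, 0, 0.008, 0, 0, 0, 1], [0, 0, 0.004, 0, 0, 0, 1], [0, 0, 0.002, 0, 0, 0, 1], [0, 0, 0, 0, 0, 0, 1], [0, 0, 0, 0, 0, 0, 1]])

```text
time_s: 15.38
ee_pos: [0.5681, 0.2659, 0.0332]
eef_rot: [3.14, -0.0, 1.749]
force: [0.3, 0.1, -1.2]
grip_width: 0.0603
grip_force: 35.0
```

Call:
play_rows(commands=[[0, 0, 0, 0, 0, 0, -1], [0, 0, 0, 0, 0, 0, -1], [0, 0, 0, 0, 0, 0, -1], [0, 0, 0, 0, 0, 0, -1], [0, 0, 0, 0, 0, 0, -1], [0, 0, -0.015, 0, 0, 0, -1], [0, 0, -0.035, 0, 0, 0, -1], [0, 0, -0.035, 0, 0, 0, -1], [0, 0, -0.03, 0, 0, 0, -1], [0, 0, 0, 0, 0, 0, -1], [-0.031, -0.002, 0, 0, 0, 0, -1], [-0.031, -0.002, 0, 0, 0, 0, -1], [-0.031, -0.002, 0, 0, 0, 0, -1], [0, 0, 0, 0, 0, 0, -1], [0, 0, 0, 0, 0, 0, -1]])

```text
time_s: 16.63
ee_pos: [0.5785, 0.172, 0.1473]
eef_rot: [-3.141, -0.0, 1.747]
force: [-1.0, 0.6, -0.1]
grip_width: 0.0939
grip_force: 0.0
```

```bash
python3 - <<'E'
from h import *
s=ctrl.camera("scene"); cv2.imwrite("pics/s6.png",s)
go(.578,.1734,.0325,100.2)
E
python3 heft.py
```

```text
tcp [0.5783 0.173  0.1473] yaw 100.17 tool shift mm [  0.4  -0.2 114.8] turn z -0.03
tcp [0.5781 0.174  0.1473] F [ 0.03 -0.01 -0.21] sd [0.54 0.92 0.48] tau [-61.714 -34.173] w 0.09390774457207202 t 16.9333
```

Bias with the gripper empty is about −0.2 N. Now down on the middle jar, grip and lift.

Call:
play_rows(commands=[[0, 0, 0.02, 0, 0, 0, -1], [0, 0, 0.035, 0, 0, 0, -1], [0, 0, 0.035, 0, 0, 0, -1], [0, 0, 0.02, 0, 0, 0, -1], [0, 0, 0.004, 0, 0, 0, -1], [0, 0, 0, 0, 0, 0, 1], [0, 0, 0, 0, 0, 0, 1], [0, 0, 0, 0, 0, 0, 1], [0, 0, 0, 0, 0, 0, 1], [0, 0, 0, 0, 0, 0, 1], [0, 0, 0, 0, 0, 0, 1], [0, 0, 0, 0, 0, 0, 1], [0, 0, 0, 0, 0, 0, 1], [0, 0, 0, 0, 0, 0, 1]])

```text
time_s: 18.15
ee_pos: [0.5787, 0.1733, 0.0344]
eef_rot: [3.14, -0.0, 1.749]
force: [-1.9, -0.3, 6.3]
grip_width: 0.0604
grip_force: 35.0
```

Call:
play_rows(commands=[[0, 0, -0.004, 0, 0, 0, 1], [0, 0, -0.012, 0, 0, 0, 1], [0, 0, -0.018, 0, 0, 0, 1], [0, 0, -0.018, 0, 0, 0, 1], [0, 0, -0.008, 0, 0, 0, 1], [0, 0, 0, 0, 0, 0, 1], [0, 0, 0, 0, 0, 0, 1], [0, 0, 0, 0, 0, 0, 1], [0, 0, 0, 0, 0, 0, 1]])

```text
time_s: 18.9
ee_pos: [0.5777, 0.173, 0.0923]
eef_rot: [-3.14, 0.0, 1.749]
force: [-0.5, 0.1, -5.8]
grip_width: 0.0604
grip_force: 35.0
```

```bash
python3 heft.py
```

```text
tcp [0.5782 0.1731 0.0931] F [ 0.13  0.04 -4.99] sd [0.34 0.43 0.56] tau [-65.877 -34.323] w 0.060377124304023394 t 19.15
```

Middle is about 4.8 N (~0.49 kg), far above the left. I'll set it back upright and heft the right one too, as asked.

Call:
play_rows(commands=[[0, 0, 0.01, 0, 0, 0, 1], [0, 0, 0.02, 0, 0, 0, 1], [0, 0, 0.016, 0, 0, 0, 1], [0, 0, 0.008, 0, 0, 0, 1], [0, 0, 0.004, 0, 0, 0, 1], [0, 0, 0.002, 0, 0, 0, 1], [0, 0, 0, 0, 0, 0, 1], [0, 0, 0, 0, 0, 0, 1]])

```text
time_s: 19.87
ee_pos: [0.5786, 0.1732, 0.0344]
eef_rot: [3.141, -0.0, 1.749]
force: [-4.9, 0.4, 5.4]
grip_width: 0.0609
grip_force: 35.0
```

Call:
play_rows(commands=[[0, 0, 0, 0, 0, 0, -1], [0, 0, 0, 0, 0, 0, -1], [0, 0, 0, 0, 0, 0, -1], [0, 0, 0, 0, 0, 0, -1], [0, 0, 0, 0, 0, 0, -1], [0, 0, -0.015, 0, 0, 0, -1], [0, 0, -0.035, 0, 0, 0, -1], [0, 0, -0.035, 0, 0, 0, -1], [0, 0, -0.03, 0, 0, 0, -1], [0, 0, 0, 0, 0, 0, -1], [-0.034, 0.0015, 0, 0, 0, 0, -1], [-0.034, 0.0015, 0, 0, 0, 0, -1], [-0.034, 0.0015, 0, 0, 0, 0, -1], [0, 0, 0, 0, 0, 0, -1], [0, 0, 0, 0, 0, 0, -1]])

```text
time_s: 21.12
ee_pos: [0.601, 0.0721, 0.148]
eef_rot: [-3.141, -0.0, 1.747]
force: [-1.2, 0.1, -0.5]
grip_width: 0.0943
grip_force: 0.0
```

Run:
```python
from h import *
go(.6005,.0735,.0335,100.2); w=lids()
s=ctrl.camera("scene"); cv2.imwrite("pics/s7.png",s[200:460,180:520])
```

```text
tcp [0.601  0.0721 0.148 ] yaw 100.08 tool shift mm [  1.4  -0.2 114.5] turn z -0.12
lid centre [601.4  76.1] r 31.0 bbox (278, 210, 90, 90) cam [0.589 0.141 0.326]
lid centre [577.3 174.4] r 30.3 bbox (261, 38, 102, 107) cam [0.589 0.141 0.326]
```

View pics/s7.png

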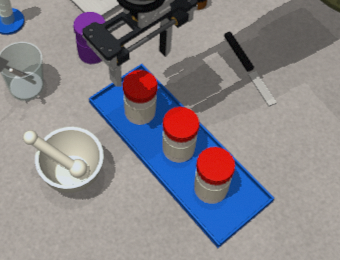

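The left and middle jars stand upright again. The right jar is at (0.601, 0.075). Now down to heft it.

Call:
play_rows(commands=[[0.003, 0, 0.02, 0, 0, 0, -1], [0, 0, 0.035, 0, 0, 0, -1], [0, 0, 0.035, 0, 0, 0, -1], [0, 0, 0.02, 0, 0, 0, -1], [0, 0, 0.004, 0, 0, 0, -1], [0, 0, 0, 0, 0, 0, 1], [0, 0, 0, 0, 0, 0, 1], [0, 0, 0, 0, 0, 0, 1], [0, 0, 0, 0, 0, 0, 1], [0, 0, 0, 0, 0, 0, 1], [0, 0, 0, 0, 0, 0, 1], [0, 0, 0, 0, 0, 0, 1], [0, 0, 0, 0, 0, 0, 1], [0, 0, 0, 0, 0, 0, 1]])

```text
time_s: 22.38
ee_pos: [0.6008, 0.0765, 0.0354]
eef_rot: [3.14, 0.0, 1.749]
force: [-0.7, 0.3, 6.4]
grip_width: 0.0604
grip_force: 35.0
```

Call:
play_rows(commands=[[0, 0, -0.004, 0, 0, 0, 1], [0, 0, -0.012, 0, 0, 0, 1], [0, 0, -0.018, 0, 0, 0, 1], [0, 0, -0.018, 0, 0, 0, 1], [0, 0, -0.008, 0, 0, 0, 1], [0, 0, 0, 0, 0, 0, 1], [0, 0, 0, 0, 0, 0, 1], [0, 0, 0, 0, 0, 0, 1], [0, 0, 0, 0, 0, 0, 1]])

```text
time_s: 23.13
ee_pos: [0.5997, 0.0765, 0.0933]
eef_rot: [-3.14, -0.0, 1.749]
force: [0.4, 0.2, -2.3]
grip_width: 0.0603
grip_force: 35.0
```

```bash
python3 heft.py
```

```text
tcp [0.6001 0.0765 0.0941] F [-0.01  0.26 -2.7 ] sd [0.53 0.32 0.36] tau [-64.81  -33.592] w 0.06064040444783126 t 23.3833
```

Right is about 2.6 N, so the middle jar (4.9 N) is the heaviest. Set the right jar back, then take the middle one.

Call:
play_rows(commands=[[0, 0, 0.01, 0, 0, 0, 1], [0, 0, 0.02, 0, 0, 0, 1], [0, 0, 0.016, 0, 0, 0, 1], [0, 0, 0.008, 0, 0, 0, 1], [0, 0, 0.004, 0, 0, 0, 1], [0, 0, 0.002, 0, 0, 0, 1], [0, 0, 0, 0, 0, 0, 1], [0, 0, 0, 0, 0, 0, 1]])

```text
time_s: 24.1
ee_pos: [0.6005, 0.0765, 0.0354]
eef_rot: [3.141, 0.0, 1.749]
force: [-4.2, -0.6, 5.6]
grip_width: 0.0607
grip_force: 35.0
```

Call:
play_rows(commands=[[0, 0, 0, 0, 0, 0, -1], [0, 0, 0, 0, 0, 0, -1], [0, 0, 0, 0, 0, 0, -1], [0, 0, 0, 0, 0, 0, -1], [0, 0, 0, 0, 0, 0, -1], [0, 0, -0.015, 0, 0, 0, -1], [0, 0, -0.035, 0, 0, 0, -1], [0, 0, -0.035, 0, 0, 0, -1], [0, 0, -0.03, 0, 0, 0, -1], [0, 0, 0, 0, 0, 0, -1], [0.033, -0.0015, 0, 0, 0, 0, -1], [0.033, -0.0015, 0, 0, 0, 0, -1], [0.033, -0.0015, 0, 0, 0, 0, -1], [0, 0, 0, 0, 0, 0, -1], [0, 0, 0, 0, 0, 0, -1]])

```text
time_s: 25.35
ee_pos: [0.5779, 0.1743, 0.1491]
eef_rot: [-3.141, 0.0, 1.752]
force: [-0.2, 0.1, -0.9]
grip_width: 0.0937
grip_force: 0.0
```

Call:
play_rows(commands=[[0, 0, 0.02, 0, 0, 0, -1], [0, 0, 0.035, 0, 0, 0, -1], [0, 0, 0.035, 0, 0, 0, -1], [0, 0, 0.02, 0, 0, 0, -1], [0, 0, 0.005, 0, 0, 0, -1], [0, 0, 0, 0, 0, 0, 1], [0, 0, 0, 0, 0, 0, 1], [0, 0, 0, 0, 0, 0, 1], [0, 0, 0, 0, 0, 0, 1], [0, 0, 0, 0, 0, 0, 1], [0, 0, 0, 0, 0, 0, 1], [0, 0, 0, 0, 0, 0, 1], [0, 0, 0, 0, 0, 0, 1], [0, 0, 0, 0, 0, 0, 1]])

```text
time_s: 26.52
ee_pos: [0.5787, 0.1733, 0.0354]
eef_rot: [3.14, -0.0, 1.749]
force: [-2.3, -0.7, 6.4]
grip_width: 0.0608
grip_force: 35.0
```

Call:
play_rows(commands=[[0, 0, -0.004, 0, 0, 0, 1], [0, 0, -0.012, 0, 0, 0, 1], [0, 0, -0.024, 0, 0, 0, 1], [0, 0, -0.03, 0, 0, 0, 1], [0, 0, -0.03, 0, 0, 0, 1], [0, 0, -0.03, 0, 0, 0, 1], [0, 0, -0.02, 0, 0, 0, 1], [0, 0, -0.01, 0, 0, 0, 1], [0, 0, 0, 0, 0, 0, 1], [0, 0, 0, 0, 0, 0, 1], [0, 0, 0, 0, 0, 0, 1], [0, 0, 0, 0, 0, 0, 1]])

```text
time_s: 27.52
ee_pos: [0.5777, 0.173, 0.1927]
eef_rot: [-3.139, 0.0, 1.749]
force: [-0.5, 0.7, -4.5]
grip_width: 0.0605
grip_force: 35.0
```

```bash
python3 heft.py
python3 - <<'E'
import cv2; cv2.imwrite("pics/c8.png",cv2.imread("pics/heft_last.png"))
E
```

```text
tcp [0.5782 0.1731 0.194 ] F [ 0.05 -0.03 -5.22] sd [0.42 0.43 0.58] tau [-63.673 -37.531] w 0.06047274088370058 t 27.7667
```

View pics/c8.png

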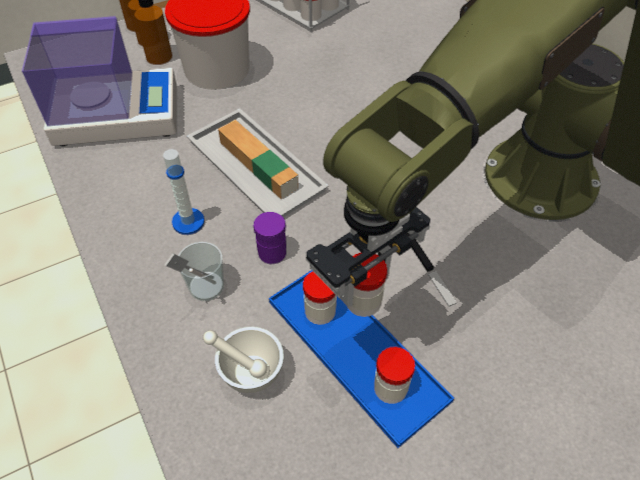

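The middle jar is held upright about 15 cm up, at (367,285). The others stand at (320,300) and (395,375), the carton is flat in the steel tray at (258,158), and the bystanders haven't moved.

```bash
python3 -c "
from station import ctrl
print(ctrl.hand_in())"
```

```text
the job is handed in; nothing more can be done
None
```

Handed in at about 28 s of the 72 s limit: the carton is flat in the steel tray, and the middle jar (about 0.5 kg, against about 0.17 kg left and 0.27 kg right) is held upright about 15 cm above its tray, with the other two standing in it.

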